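Fit the check balls and lock down the accumulator cover of a gearbox valve body

TASK

We are putting the gearbox valve body back together: put one steel check ball into each of the three round ball pockets in its machined face. Then fit the brass accumulator cover on its spring: lugs in through the notches, push it down until its flange is flush on the rim, turn it a quarter turn clockwise (seen from above) to its stop, and finish with the gripper still holding it there, pressed down flush and turned, so that I can put the locking screw in. Leave the spray can, the grease jar and the spanner where they are.

Things in the scene. Friction and masses are not known exactly. Their poses are not given: they have to be found in the camera images.
- valve_body: Aluminium gearbox valve body, 150 x 230 mm (x, y), bolted on a blue plate 185 x 265 x 12 mm fixed to the bench. Origin: centre of the plate's underside, z up. The flat machined face with the ball pockets and dark grooves is its +y half, 52 mm above the bench; on the -y half stands the round accumulator cylinder, 84 mm across, rim 74 mm above the bench. The rest is lower than the machined face.
- pocket0 (a point): Centre of the mouth of a round ball pocket, level with the machined face (52 mm above the bench): 22 mm diameter, 17 mm deep, flat dark floor, so a ball at rest has its centre about 9 mm below this point.
- pocket1 (a point): Mouth of the second ball pocket, same size.
- pocket2 (a point): Mouth of the third ball pocket, same size.
- acc_rim (a point): Centre of the accumulator's mouth, level with its rim, 74 mm above the bench; axes as the valve body's. A 44 mm round opening in a 5 mm thick ledge, with two notches 15 mm wide, out to 54 mm diameter, on its +x and -x sides, marked by red dots on the rim. Stops under the ledge let the cover's lugs turn only clockwise seen from above, and end the turn after about 90 degrees.
- cover: Brass cover, 0.2 kg, standing loose on the bench. Origin: centre of its underside, z up. Plug 41 mm diameter, 20 mm tall, foot tapered to 30 mm over the lowest 6 mm; two lugs along its +x and -x, 8 mm wide, 50 mm over both tips, 6 to 11 mm above the origin; flange 68 mm diameter, 20 to 26 mm up; grip bar on top along its x, 50 mm long, 12 mm wide, 26 to 50 mm up. Same after a half turn.
- cover_seat (a point): Centre of the underside of the cover's flange, 20 mm above the cover's origin; level with acc_rim when fully home. With the lugs in the notches and unpressed it stands 10 mm above the rim; the cover can turn once it is pushed to less than 4 mm above the rim. If let go after turning, the spring lifts it 4 mm again.
- tray: Blue plastic tray of the overhaul kit, 50 x 140 x 12 mm (its x, y, z), fixed to the bench. Origin: centre of its underside. The three balls lie on the flat black floors of three square recesses, 18 mm wide and 2.5 mm deep, in a row along its y, 45 mm apart.
- ball0_center (a point): Centre of a loose steel check ball, 16 mm diameter, 17 g; at first it lies in a recess of the tray, its centre 17.5 mm above the bench, 5.5 mm above the tray's top. The three balls are alike.
- ball1_center (a point): Centre of the second ball, alike.
- ball2_center (a point): Centre of the third ball, alike.
- spray_can: Bystander: spray can with a red label, 58 mm diameter, 190 mm tall, standing. Origin: centre of its underside.
- grease_jar: Bystander: yellow jar with a black lid, 68 mm diameter, 55 mm tall, standing. Origin: centre of its underside.
- spanner: Bystander: steel spanner, 190 mm long, lying flat along its own x. Origin: at its middle, on the bench.
- acc_piston (a joint): Spring piston, the flat steel disc in the accumulator: how far it is pressed down, in m; 0 = free, its top 10 mm below the rim. Pushes back with 4 N at first, 11 N at 0.010, where the cover is fully home; its travel is 0.014.
- cover_lug (a point): Outer end of the lug on the cover's +x side, 25 mm from the cover's axis, 8.5 mm above its origin.

How it is judged:
By the outcome, as a careful person would: the job done as asked, in the order asked, and still so for the second after the job is handed in, while the arm keeps its last pose, push and grip.
It also fails if it takes over 72 s, if anything falls off the work surface, if the arm or the gripper's body presses on something with over 40 N, if the wrist force passes 120 N, or if a joint passes its speed limit or range.

ROBOT

A 6-joint arm with a two-finger parallel gripper is mounted at the origin on the work surface. World frame = base frame: x ahead of the robot, y to its left, z up, the work surface at z = 0. Lengths are in mm, angles in rad, forces in N, time in s.
With the tool pointing down it reaches from about 300 to 775 mm from the base axis. Payload 14.6 kg.
Tool frame: the origin (TCP) lies between the finger pads; the fingertips stand manip.tip_reach ahead of it and the grasp point (between the pads) lies 5 mm behind it (manip.tip_reach is the distance from the TCP to the fingertips, in mm); z points along the fingers, y is the line along which they close (so a half turn about z gives the same grasp; the last joint's range is limited). The gripper opens to 94 mm and grips with 3 to 60 N. Pads are 16 mm wide; open, the fingers measure 119 mm over their backs; the gripper's body (75 mm by 177 mm) begins 78 mm behind the grasp point.
Start: joints at [1.218, 0.3, 1.521, -0, 1.321, -0.067], TCP at [155.056, 527.681, 219.446] pointing down, gripper open.
Joint ranges: [-3.03, 3.03], [-0.79, 2.21], [0.23, 2.52], [-1.04, 4.18], [0, 3.07], [-2.55, 2.55]. Speed limits (rad/s): [2.22, 2.22, 2.57, 3.14, 3.14, 3.14].

INTERFACE

Orientations are given as [roll, pitch, yaw] about the fixed x, y, z axes, in that order (R = Rz(yaw) Ry(pitch) Rx(roll)).
In Python, from cell import manip gives the robot as it stands. The module is installed in compiled form; this text tells all that it offers.
- The arm moves only by the shell command python3 -m creep 'ROWS' [FORCE]. ROWS is JSON, a list of rows, each a list of 3 entries, a list of its own where there are three numbers: the opening, from -1 (shut) to 1 (fully open), then the shift along the tool's x, y, z in cm, then the turn about the tool's z in units of 5 degrees (1.0 is 5 degrees). In form: [[grip, [tx, ty, tz], roll], ...]. A call has 1 to 12 rows; each row is the pose to reach, as a shift and turn from the pose commanded when the call began, along the tool's axes at that moment; what a row does not reach only later rows make up. A row lasts 1/10 s, in which the tool goes at most 50 mm and 8.59 degrees, less where a joint would pass 70% of its speed; a pose out of reach is approached as far as the arm can. A call with a gripper value outside its range is refused whole. The fingers move at their own pace and stop on an object; FORCE is the grip in N (left out, the last holds). Time passes only in rows, so rows that repeat a pose let the fingers close. It gives the time, the measured TCP pose, the force, the opening and the grip force at its end, in the units of the state.
- manip.read_state(): the state, without advancing time (a new reading comes with each control period).
- manip.camera(name): name is "side" or "top" or "wrist"; returns the picture (420x560x3 uint8, red, green, blue); there is no depth.
- manip.camera_params(name): a dict with "fovy" (degrees; the focal length in pixels is half the picture's height over the tangent of half this angle, whatever the lens; pixels are square), "cx", "cy" (the principal point, pixels), "origin" and "attitude" of the camera in the world. Camera axes: x right, y down, z forward; pixel columns grow to the right and rows downward; lengths in mm; the calibration is good to about 2 mm. A picture is of the moment at which its call begins: read the wrist's pose just before it. camera_params takes no time and is no camera call; for the wrist camera it gives the pose at the moment of the call.
- manip.sign_off(): hands the job in; it is judged then, once.
The state is a dict: "clock": time; "joints": joint angles; "qd": joint speeds; "effort": joint torques, N m; "eef_pos": TCP position; "eef_rot": TCP orientation; "wrist_force": force on the tool from outside, world axes, zero at the start; "moment": the same for the moment, N m; "finger_gap": finger opening in mm; "finger_force": force on a finger pad.
Only numpy, scipy, OpenCV 4.12 (cv2) and the standard library are available. Lean on these libraries where they do the work, as an engineer would, in place of code of your own. Each camera call takes 0.05 s, during which the arm holds its last target. There are 200 camera calls.

## Working session

There is one attempt and no reset: what is moved stays moved. The work goes in short steps, Python scripts to look and compute and a shell command to move; the robot and the scene stay as the last step left them, time stands still between calls to the robot, and variables do not carry over. Pictures are saved under pics/ and viewed, at most 10 in all, crops included, and the job is handed in when it is done.

```bash
mkdir -p pics; python3 - <<'E'
from cell import manip
import cv2,numpy as np
s=manip.read_state();print(s['clock'],s['eef_pos'],s['eef_rot'],s['finger_gap'],manip.tip_reach)
ims=[]
for n in ['side','top','wrist']:
    p=manip.camera_params(n);print(n,p)
    im=manip.camera(n)[:,:,::-1];cv2.imwrite(f'pics/{n}0.png',im)
E
```

```text
0.0 [154.97846247 527.44160041 218.86537502] [-3.14037092e+00 -6.16248792e-05  2.85577348e+00] 94.15670850009991 14.0
side {'fovy': 56.58857243162007, 'cx': 274.11551646040544, 'cy': 208.8324280254955, 'origin': array([ 538.33268359, -685.81889617,  695.69783972]), 'attitude': array([-2.26684297,  0.00872913, -0.09218672])}
top {'fovy': 51.7295112437819, 'cx': 276.21485809436996, 'cy': 208.01333154960287, 'origin': array([432.73053154,  72.55006918, 943.06937157]), 'attitude': array([-2.92804232e+00, -2.56065071e-04, -1.70284956e+00])}
wrist {'fovy': 71.70132114374154, 'cx': 280.58850771435146, 'cy': 211.1234251391819, 'origin': array([ 86.78187474, 545.67646885, 384.76856333]), 'attitude': array([2.89453521e+00, 1.27242464e-03, 1.28470756e+00])}
```

View pics/top0.png

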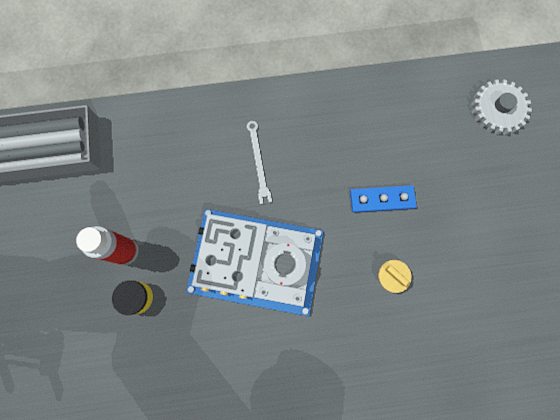

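View pics/side0.png

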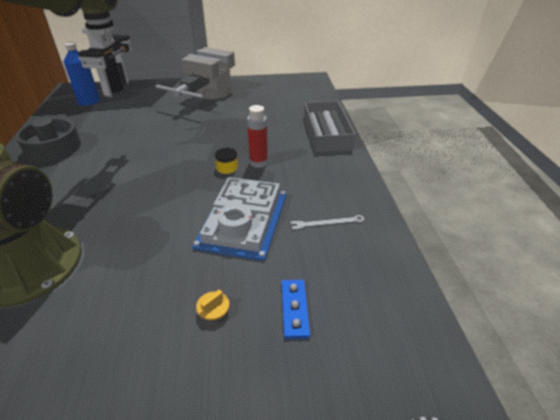

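The top view shows the plate at (255,262) and pockets at about (236,233), (211,260) and (237,276). The accumulator is at (286,264), the balls at (364,198), (384,198) and (404,197), and the cover at (396,276). In the side view the balls are at (293,287), (295,304) and (296,323), and the cover is at (213,302).

```bash
cat > h.py <<'E'
from cell import manip
import cv2,numpy as np
from scipy.spatial.transform import Rotation as R
def K(p):
    f=210/np.tan(np.radians(p['fovy']/2)); return np.array([[f,0,p['cx']],[0,f,p['cy']],[0,0,1]])
def rot(a): return R.from_euler('xyz',a).as_matrix()
def ray(p,uv):
    return rot(p['attitude'])@np.linalg.inv(K(p))@np.array([*uv,1.])
def at(p,uv,z):
    d=ray(p,uv); return p['origin']+d*(z-p['origin'][2])/d[2]
def tri(obs):
    A=0;b=0
    for p,uv in obs:
        d=ray(p,uv); d/=np.linalg.norm(d); M=np.eye(3)-np.outer(d,d); A=A+M; b=b+M@p['origin']
    return np.linalg.solve(A,b)
def proj(p,X):
    x=K(p)@rot(p['attitude']).T@(np.asarray(X,float)-p['origin']); return x[:2]/x[2]
def go(target,yaw=None):
    "shift in cm in tool axes and turn in 5deg units, from current pose to target TCP"
    s=manip.read_state(); T=rot(s['eef_rot'])
    out=T.T@(np.array(target)-s['eef_pos'])/10
    r=None
    if yaw is not None:
        D=T.T@rot([np.pi,0,yaw]); r=np.degrees(np.arctan2(D[1,0],D[0,0]))/5
    return out.round(2),r
E
python3 - <<'E'
from h import *
t=manip.camera_params('top');s=manip.camera_params('side')
for n,a,b,z in [('b',(364,198),(293,287),17.5),('b',(384,198),(295,304),17.5),('b',(404,197),(296,323),17.5),('cov',(396,274),(212,301),50),('acc',(285,264),(235,214),74)]:
    print(n,tri([(t,a),(s,b)]).round(1),at(t,a,z).round(1))
for a in [(236,233),(211,260),(237,276)]: print('pk',at(t,a,52).round(1))
T=rot(manip.read_state()['eef_rot']); print(T.round(3)); w=manip.camera_params('wrist')
print(T.T@(w['origin']-manip.read_state()['eef_pos']), T.T@rot(w['attitude'])[:,2])
print(go([430,-130,250],-1.7),go([430,-130,250],1.44))
E
```

```text
b [ 625.7 -147.9   19.8] [ 628.6 -148.3   17.5]
b [ 622.4 -191.8   18. ] [ 622.8 -191.9   17.5]
b [ 618.8 -236.4   16.2] [ 619.3 -235.9   17.5]
cov [ 453.5 -181.5   37.4] [ 455.8 -177.5   50. ]
acc [504.   45.2  74.4] [503.8  45.2  74. ]
pk [582.6 136.8  52. ]
pk [533.7 193.9  52. ]
pk [494.4 144.7  52. ]
[[-0.959  0.282 -0.   ]
 [ 0.282  0.959 -0.001]
 [ 0.    -0.001 -1.   ]]
[  70.57265394   -1.96046548 -165.81535102] [-2.44610052e-01 -3.41124329e-04  9.69621476e-01]
(array([-44.92, -55.34,  -3.05]), np.float64(-19.794501532933587)) (array([-44.92, -55.34,  -3.05]), np.float64(16.22374893856601))
```

View pics/wrist0.png

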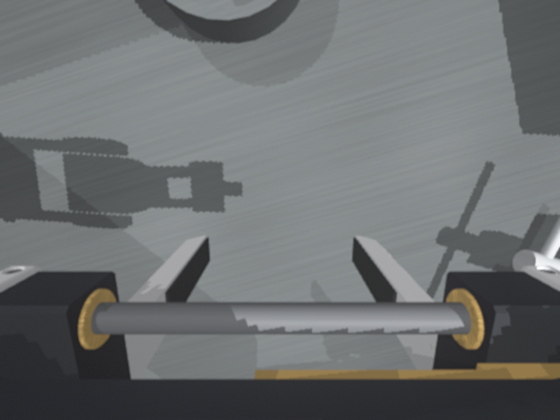

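The wrist view shows the fingers at about (205,240) and (355,240), and everything below row ~270 is hidden by the gripper. So the useful part of the image lies above and around the spot right under the TCP (row ~190). Next I move over the valve body.

```bash
python3 - <<'E'
from h import *
print(go([500,90,220],1.494),go([560,-190,160],1.494))
t=manip.camera_params('top'); print(at(t,(95,240),190),at(t,(130,298),55))
E
```

```text
(array([-45.44, -32.25,  -0.07]), np.float64(15.60495433108658)) (array([-59.09, -57.42,   5.95]), np.float64(15.60495433108658))
[579.54457636 372.90250497 190.        ] [479.01855338 362.24383742  55.        ]
```

```bash
python3 -m creep '[[1,[-3.8,-2.7,0],1.3],[1,[-7.6,-5.4,0],2.6],[1,[-11.4,-8.1,0],3.9],[1,[-15.2,-10.8,0],5.2],[1,[-19,-13.5,0],6.5],[1,[-22.7,-16.1,0],7.8],[1,[-26.5,-18.8,0],9.1],[1,[-30.3,-21.5,0],10.4],[1,[-34.1,-24.2,0],11.7],[1,[-37.9,-26.9,0],13],[1,[-41.7,-29.6,0],14.3],[1,[-45.4,-32.25,0],15.6]]'
python3 - <<'E'
from h import *
import pickle
s=manip.read_state();print(s['clock'],s['eef_pos'],s['eef_rot'],s['qd'].round(2))
p=manip.camera_params('wrist'); im=manip.camera('wrist')[:,:,::-1]
cv2.imwrite('pics/w1.png',im);pickle.dump(p,open('w1.pkl','wb'))
E
```

```text
clock: 1.35
eef_pos: [500.6, 88.4, 219.4]
eef_rot: [-3.141, -0.0, 1.49]
wrist_force: [0.8, 0.9, 0.6]
finger_gap: 93.9
finger_force: 0.0
1.35 [500.57832553  88.41326721 219.37073506] [-3.14149271e+00 -1.53477419e-05  1.48950133e+00] [-0.79  0.45 -0.53 -0.    0.08  0.34]
```

View pics/w1.png

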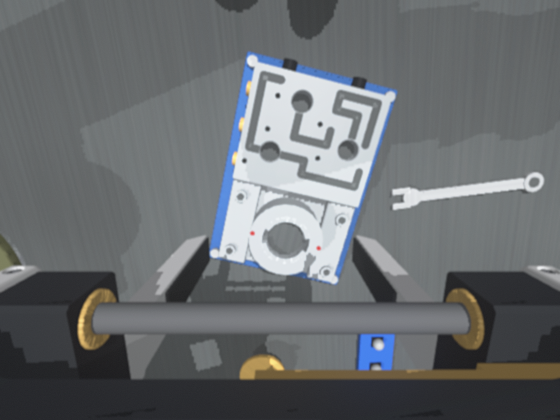

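The wrist view shows pockets at (301,101), (270,152) and (347,150), red dots at (252,233) and (319,248), and the accumulator opening near (286,240). I'll collect settled frames here and from two more places on the way to the tray.

```bash
cat > snap.py <<'E'
import sys,pickle
from h import *
for n in sys.argv[1:]:
    s=manip.read_state();p=manip.camera_params('wrist'); im=manip.camera('wrist')
    pickle.dump((p,im,s),open(n+'.pkl','wb')); print(n,s['clock'],s['eef_pos'].round(1),abs(s['qd']).max().round(3))
E
python3 -m creep '[[1,[0,0,0],0],[1,[0,0,0],0]]' >/dev/null; python3 snap.py v1
python3 -m creep '[[1,[-3.5,-2,2.5],0],[1,[-7,-4,5],0],[1,[-7,-4,5],0],[1,[-7,-4,5],0],[1,[-7,-4,5],0]]' >/dev/null; python3 snap.py v2
python3 -m creep '[[1,[-1,4,0],0],[1,[-1,7,0],0],[1,[-1,7,0],0],[1,[-1,7,0],0],[1,[-1,7,0],0]]' >/dev/null; python3 snap.py v3
cat > fit.py <<'E'
import pickle
from h import *
from scipy.optimize import minimize
from scipy.ndimage import map_coordinates
def load(ns): return [pickle.load(open(n+'.pkl','rb')) for n in ns]
a=np.linspace(0,2*np.pi,72,endpoint=False)
def score(X,r,views,d=1.5):
    t=0
    for p,im,s in views:
        g=im.mean(2)
        for rr,sg in ((r-d,1),(r+d,-1)):
            P=np.array([proj(p,[X[0]+rr*np.cos(k),X[1]+rr*np.sin(k),X[2]]) for k in a])
            if (P[:,1]>400).any() or P.min()<2: continue
            t+=sg*np.median(map_coordinates(g,[P[:,1],P[:,0]],order=1))+sg*.5*map_coordinates(g,[P[:,1],P[:,0]],order=1).mean()
    return t/len(views)
def fitc(X0,r,views,zfree=True):
    f=(lambda x:score(x,r,views)) if zfree else (lambda x:score([x[0],x[1],X0[2]],r,views))
    x0=np.array(X0 if zfree else X0[:2],float); best=None
    for sc in (6,3):
        q=minimize(f,x0,method='Nelder-Mead',options=dict(initial_simplex=np.vstack([x0]+[x0+sc*e for e in np.eye(len(x0))])-sc/3))
        x0=q.x
    return q.x.round(1),round(q.fun,1)
def red(v,hint=None):
    p,im,s=v; b=im.astype(int); m=((b[:,:,0]>130)&(b[:,:,1]<90)&(b[:,:,2]<90)).astype(np.uint8)
    n,l,st,c=cv2.connectedComponentsWithStats(m); return [(c[i].round(1),st[i,4]) for i in range(1,n)]
E
python3 - <<'E'
from fit import *
V=load(['v1','v2','v3'])
for v in V: print(red(v))
for x in [(582,137,52),(534,194,52),(494,145,52)]:
    print(fitc(x,11,V),fitc(x,11,V,False),[fitc(x,11,[v],False)[0] for v in V])
x=(504,45,74);print(fitc(x,22,V),fitc(x,22,V,False),[fitc(x,22,[v],False)[0] for v in V])
E
```

```text
v1 1.6 [499.4  90.5 219.1] 0.026
v2 2.15 [455.3  24.6 170.5] 0.007
v3 2.7 [523.1   8.8 169.6] 0.01
[(array([253. , 234.5]), np.int32(2)), (array([319. , 249.5]), np.int32(2))]
[(array([289.3, 179. ]), np.int32(7)), (array([370.7, 199. ]), np.int32(7))]
[(array([212.2, 167.4]), np.int32(5)), (array([296. , 187.7]), np.int32(7))]
(array([578.6, 137.1,  54.5]), np.float64(-144.2)) (array([579.6, 137.7]), np.float64(-144.3)) [array([579.6, 137.8]), array([579.2, 137.2]), array([579.7, 137.6])]
(array([530.1, 191.3,  71.3]), np.float64(-54.2)) (array([531.8, 193.4]), np.float64(-49.5)) [array([531.8, 193.4]), array([526.5, 185. ]), array([531., 191.])]
(array([492.4, 143.3,  52.5]), np.float64(-145.4)) (array([492.4, 143.3]), np.float64(-146.1)) [array([492.4, 143.4]), array([492.2, 143.2]), array([492.2, 143.5])]
(array([501.7,  44.5,  73.6]), np.float64(-141.6)) (array([501.7,  44.6]), np.float64(-141.3)) [array([502.3,  43.6]), array([501.6,  44.5]), array([502. ,  44.7])]
```

```bash
python3 - <<'E'
from fit import *
V=load(['v1','v2','v3'])
A=tri([(v[0],red(v)[0][0]) for v in V]);B=tri([(v[0],red(v)[1][0]) for v in V]);print(A,B,(A+B)/2,np.degrees(np.arctan2(*(B-A)[[1,0]])))
print(go([560,-190,150]))
E
python3 -m creep '[[1,[-5,3,0.5],0],[1,[-10,4,1],0],[1,[-15,5,1.5],0],[1,[-20.1,5.3,2],0],[1,[-20.1,5.3,2],0],[1,[-20.1,5.3,2],0],[1,[-20.1,5.3,2],0]]' >/dev/null; python3 snap.py t1
python3 -m creep '[[1,[-4,0,0],0],[1,[-6,-3,0],0],[1,[-6,-3,0],0],[1,[-6,-3,0],0],[1,[-6,-3,0],0]]' >/dev/null; python3 snap.py t2
python3 - <<'E'
from fit import *
V=load(['t1','t2'])
cv2.imwrite('pics/t12.png',np.vstack([V[0][1][:300],V[1][1][:300]])[:,:,::-1])
E
```

```text
[465.40367782  56.58536086  75.28479333] [538.5936199   32.66379192  74.85091936] [501.99864886  44.62457639  75.06785635] -18.09958160294539
(array([-19.54,   5.18,   1.97]), None)
t1 3.45 [ 561.  -195.   149.8] 0.021
t2 4.0 [ 527.3 -252.5  149.9] 0.006
```

View pics/t12.png

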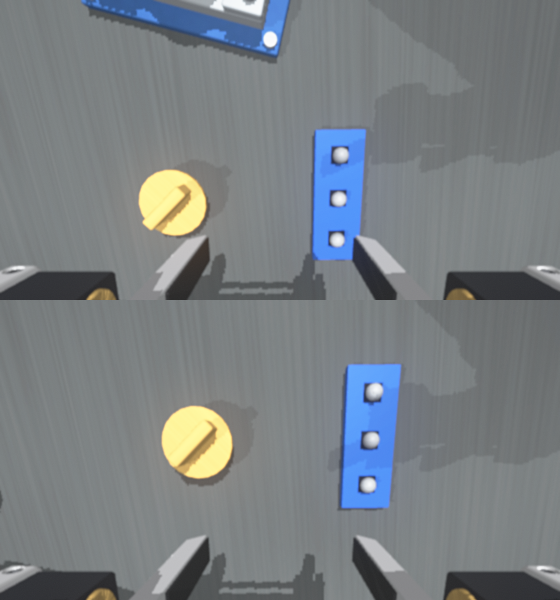

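The stacked views show the balls at (341,155), (339,199) and (337,240) in t1, and at (374,92), (371,140) and (369,185) in t2. The cover is centred at (173,203) in t1 and (197,142) in t2.

```bash
cat >> fit.py <<'E'
def balls(v,uv0,w=16):
    p,im,s=v; out=[]
    for u,r in uv0:
        b=im[r-w:r+w,u-w:u+w].astype(int); m=((b.max(2)-b.min(2)<45)&(b.mean(2)>95)).astype(np.uint8)
        n,l,st,c=cv2.connectedComponentsWithStats(m); i=1+np.argmax(st[1:,4]); (cx,cy),rad=cv2.minEnclosingCircle(np.argwhere(l==i)[:,::-1].astype(np.float32))
        out.append((np.array([(cx+c[i][0])/2+u-w,(cy+c[i][1])/2+r-w]),st[i,4],round(rad,1)))
    return out
E
python3 - <<'E'
from fit import *
V=load(['t1','t2'])
a=balls(V[0],[(341,155),(339,199),(337,240)]);b=balls(V[1],[(374,92),(371,140),(369,185)])
print(a);print(b)
for x,y in zip(a,b):
    X=tri([(V[0][0],x[0]),(V[1][0],y[0])]);print(X.round(1),at(V[0][0],x[0],17.5).round(1),at(V[1][0],y[0],17.5).round(1))
b0=at(V[1][0],b[0][0],17.5);b2=at(V[1][0],b[2][0],17.5);yaw=np.arctan2(*(b0-b2)[[1,0]]);print(yaw)
print(go([b0[0],b0[1],60],yaw),go([b2[0],b2[1],60],yaw))
# cover: flange disc z=26 r=34, top
for v in V:
    h=cv2.cvtColor(v[1],cv2.COLOR_RGB2HSV); m=((h[:,:,0]>15)&(h[:,:,0]<30)&(h[:,:,1]>100)).astype(np.uint8);m[270:]=0
    n,l,st,c=cv2.connectedComponentsWithStats(m);i=1+np.argmax(st[1:,4]);(cx,cy),r=cv2.minEnclosingCircle(np.argwhere(l==i)[:,::-1].astype(np.float32));print(cx,cy,r,at(v[0],(cx,cy),26).round(1))
E
```

```text
[(array([340.43278302, 154.59551887]), np.int32(212), 8.5), (array([338.2736889, 198.165646 ]), np.int32(193), 8.1), (array([336.44181394, 239.01404494]), np.int32(178), 7.7)]
[(array([373.81700951,  91.26235167]), np.int32(238), 9.3), (array([370.99508546, 139.44338136]), np.int32(218), 8.7), (array([367.61977925, 184.29893996]), np.int32(203), 8.2)]
[ 625.  -147.4   16.8] [ 624.9 -147.4   17.5] [ 624.7 -147.5   17.5]
[ 621.6 -192.1   18.2] [ 621.5 -192.1   17.5] [ 622.1 -192.3   17.5]
[ 618.3 -237.    18.2] [ 618.3 -237.2   17.5] [ 618.6 -237.2   17.5]
1.5028821623238577
(array([11.2 ,  8.92,  8.98]), np.float64(-0.0769464220331101)) (array([2.21, 8.98, 8.98]), np.float64(-0.0769464220331101))
171.68905639648438 203.3507537841797 34.77300262451172 [ 450.3 -182.7   26. ]
197.3148193359375 141.6851806640625 36.98826217651367 [ 451.6 -181.5   26. ]
```

```bash
python3 -m creep '[[-0.15,[3.7,3,2],0],[-0.15,[7.5,6,4],0],[-0.15,[11.2,8.9,6],0],[-0.15,[11.2,8.9,9],0],[-0.15,[11.2,8.9,11],0],[-0.15,[11.2,8.9,12.2],0],[-0.15,[11.2,8.9,12.2],0],[-0.15,[11.2,8.9,12.2],0]]'; python3 snap.py g0; python3 - <<'E'
from fit import *
v=load(['g0'])[0];cv2.imwrite('pics/g0.png',cv2.resize(v[1][120:320,140:420],None,fx=2,fy=2)[:,:,::-1])
p=v[0]; print(proj(p,[624.8,-147.4,17.5]),go([624.8,-147.4,27.5]))
E
```

```text
clock: 4.85
eef_pos: [624.2, -148.6, 27.9]
eef_rot: [3.141, 0.0, 1.495]
wrist_force: [-0.0, 0.3, -0.2]
finger_gap: 40.3
finger_force: 0.0
g0 4.85 [ 624.2 -148.6   27.9] 0.009
[281.9237744  245.64987554] (array([0.15, 0.05, 0.06]), None)
```

View pics/g0.png

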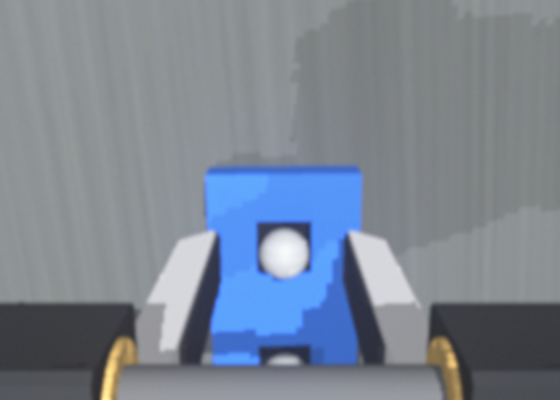

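The picture shows the ball centred between the fingers at full-image (282,246), so I close on it and lift.

```bash
python3 -m creep '[[-0.15,[0.1,0,0.05],0],[-1,[0.1,0,0.05],0],[-1,[0.1,0,0.05],0],[-1,[0.1,0,0.05],0],[-1,[0.1,0,0.05],0],[-1,[0.1,0,0.05],0],[-1,[0.1,0,0.05],0]]' 15; python3 -m creep '[[-1,[0,0,-3],0],[-1,[0,0,-6],0],[-1,[0,0,-6],0],[-1,[0,0,-6],0]]'; python3 snap.py h0; python3 - <<'E'
from fit import *
v=load(['h0'])[0];p,im,s=v;cv2.imwrite('pics/h0.png',cv2.resize(im[120:320,140:420],None,fx=2,fy=2)[:,:,::-1])
T=rot(s['eef_rot']);print(proj(p,s['eef_pos']+T@[0,0,10]),proj(p,s['eef_pos']+T@[0,0,14]))
for q in [(579.6,137.7),(531.8,193.4),(492.4,143.3)]: print(go([*q,110]))
E
```

```text
clock: 5.6
eef_pos: [623.9, -147.9, 27.0]
eef_rot: [3.142, 0.0, 1.494]
wrist_force: [-0.1, 0.2, -0.4]
finger_gap: 14.5
finger_force: 15.0
clock: 6.0
eef_pos: [624.0, -147.9, 87.1]
eef_rot: [3.141, 0.0, 1.494]
wrist_force: [-0.1, -0.5, 0.2]
finger_gap: 14.7
finger_force: 15.0
h0 6.0 [ 624.  -147.9   87.1] 0.027
[281.19476429 247.74744894] [281.17769214 245.51893957]
(array([28.13, -6.56, -2.37]), None)
(array([ 33.32, -11.75,  -2.37]), None)
(array([ 28.03, -15.3 ,  -2.36]), None)
```

View pics/h0.png

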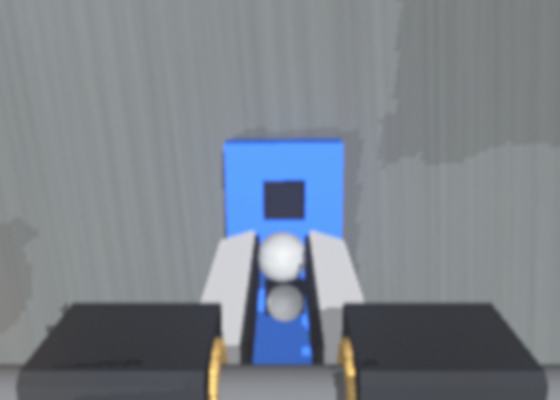

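The ball is held centred at about (281,248) in the full image, where the TCP model predicts it within 1 mm. Next I carry it to pocket 0.

```bash
python3 -m creep '[[-1,[4,-0.9,-2],0],[-1,[8.5,-2,-2.4],0],[-1,[13,-3,-2.4],0],[-1,[17.5,-4,-2.4],0],[-1,[22,-5.1,-2.4],0],[-1,[26,-6.1,-2.4],0],[-1,[28.1,-6.6,-2.4],0],[-1,[28.1,-6.6,0],0],[-1,[28.1,-6.6,1.9],0],[-1,[28.1,-6.6,1.9],0],[-1,[28.1,-6.6,1.9],0]]'; python3 snap.py p0; python3 - <<'E'
from fit import *
p,im,s=load(['p0'])[0]
print(go([579.6,137.7,67.5]))
E
```

```text
clock: 7.15
eef_pos: [578.9, 137.4, 66.6]
eef_rot: [-3.139, 0.001, 1.495]
wrist_force: [-0.3, -0.4, -0.1]
finger_gap: 14.4
finger_force: 15.0
p0 7.15 [578.9 137.4  66.6] 0.003
(array([ 0.05,  0.06, -0.08]), None)
```

```bash
python3 -m creep '[[-1,[0.1,0.06,-0.05],0],[-1,[0.1,0.06,-0.05],0],[-0.5,[0.1,0.06,-0.05],0],[-0.4,[0.1,0.06,-0.05],0],[-0.4,[0.1,0.06,-0.05],0],[-0.4,[0.1,0.06,-0.05],0],[-0.4,[0.1,0.06,-3],0],[-0.4,[0.1,0.06,-6],0],[-0.4,[0.1,0.06,-6],0],[-0.4,[0.1,0.06,-6],0]]'; python3 snap.py q0; python3 - <<'E'
from fit import *
p,im,s=load(['q0'])[0]
print(proj(p,[579.6,137.7,43]),proj(p,[492.4,143.3,52]),proj(p,[531.8,193.4,52]))
print(balls((p,im,s),[tuple(proj(p,[579.6,137.7,43]).astype(int))]))
print(fitc((531.8,193.4,52),11,[(p,im,s)],False),fitc((492.4,143.3,52),11,[(p,im,s)],False))
print(go([622,-192.2,27.2],1.495), go([622,-192.2,110]))
cv2.imwrite('pics/q0.png',im[:300,:,::-1])
E
```

```text
clock: 8.2
eef_pos: [580.3, 138.3, 128.1]
eef_rot: [3.141, -0.0, 1.494]
wrist_force: [-0.6, 0.3, -0.9]
finger_gap: 28.3
finger_force: 0.0
q0 8.2 [580.3 138.3 128.1] 0.028
[280.14760051 217.68431223] [179.24212727 221.70978676] [216.92612444 159.73927428]
[(array([279.46456693, 216.49704724]), np.int32(1016), 21.9)]
(array([532.4, 194. ]), np.float64(-154.2)) (array([492.2, 143.3]), np.float64(-145.2))
(array([-32.62,   6.73,  10.  ]), np.float64(-0.007090855324837683)) (array([-32.62,   6.72,   1.72]), None)
```

View pics/q0.png

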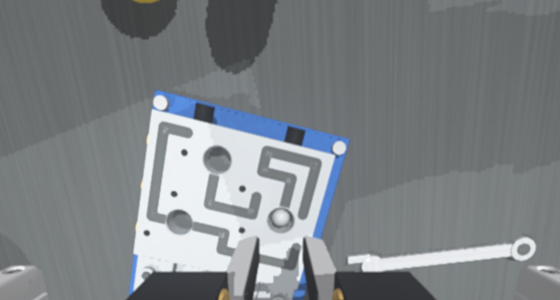

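Ball 0 sits in pocket 0 at (280,217), and the other two pockets show empty at (217,160) and (179,222). Next is ball 1.

```bash
python3 -m creep '[[-0.3,[-4,0.8,0.5],0],[-0.3,[-9,1.8,1.7],0],[-0.3,[-14,2.9,1.7],0],[-0.3,[-19,3.9,1.7],0],[-0.3,[-24,4.9,1.7],0],[-0.3,[-29,6,3],0],[-0.3,[-32.6,6.7,5.5],0],[-0.3,[-32.6,6.7,8.5],0],[-0.3,[-32.6,6.7,10],0],[-0.3,[-32.6,6.7,10],0],[-0.3,[-32.6,6.7,10],0]]'; python3 -c "
from h import *
print(go([622,-192.2,27.2]))"
```

```text
clock: 9.35
eef_pos: [621.9, -191.0, 27.3]
eef_rot: [-3.14, -0.0, 1.495]
wrist_force: [-0.2, 0.5, 0.1]
finger_gap: 32.8
finger_force: 0.0
(array([-0.12,  0.02,  0.01]), None)
```

```bash
python3 -m creep '[[-0.3,[-0.1,0,0],0],[-1,[-0.1,0,0],0],[-1,[-0.1,0,0],0],[-1,[-0.1,0,0],0],[-1,[-0.1,0,0],0],[-1,[-0.1,0,0],0],[-1,[-0.1,0,-3],0],[-1,[-0.1,0,-6],0],[-1,[-0.1,0,-8],0],[-1,[-0.1,0,-8],0],[-1,[-0.1,0,-8],0]]'; python3 snap.py h1; python3 - <<'E'
from fit import *
p,im,s=load(['h1'])[0]
T=rot(s['eef_rot']);x=proj(p,s['eef_pos']+T@[0,0,10]);print(x)
g=im[225:272,262:300].mean(2); m=(g>110)&(im[225:272,262:300].max(2).astype(int)-im[225:272,262:300].min(2)<40)
n,l,st,c=cv2.connectedComponentsWithStats(m.astype(np.uint8));print([(c[i]+[262,225],st[i]) for i in range(1,n) if st[i,4]>60])
print(go([532.2,193.8,110]))
E
```

```text
clock: 10.45
eef_pos: [621.9, -192.8, 107.3]
eef_rot: [-3.141, -0.0, 1.494]
wrist_force: [-0.1, 0.3, -0.5]
finger_gap: 14.8
finger_force: 15.0
h1 10.45 [ 621.9 -192.8  107.3] 0.024
[281.19437473 247.76501675]
[(array([263.63636364, 250.28030303]), array([  0,  11,   6,  36, 132], dtype=int32)), (array([297.44, 249.8 ]), array([ 32,  11,   6,  36, 125], dtype=int32)), (array([280.47966102, 252.08644068]), array([  7,  12,  24,  33, 590], dtype=int32))]
(array([ 37.86, -11.86,  -0.31]), None)
```

```bash
python3 -m creep '[[-1,[4,-1.2,-0.3],0],[-1,[8.7,-2.7,-0.3],0],[-1,[13.4,-4.2,-0.3],0],[-1,[18.1,-5.7,-0.3],0],[-1,[22.8,-7.1,-0.3],0],[-1,[27.5,-8.6,-0.3],0],[-1,[32.2,-10.1,-0.3],0],[-1,[36,-11.3,-0.3],0],[-1,[37.95,-11.85,0],0],[-1,[37.95,-11.85,2.5],0],[-1,[37.95,-11.85,4.0],0],[-1,[37.95,-11.85,4.0],0]]'; python3 -m creep '[[-1,[0,0,0],0],[-1,[0,0,0],0]]' >/dev/null; python3 -c "
from h import *
print(go([532.2,194.4,67.2]))"
```

```text
clock: 11.7
eef_pos: [532.1, 194.4, 66.1]
eef_rot: [-3.139, 0.0, 1.494]
wrist_force: [-1.2, 0.4, 2.3]
finger_gap: 14.6
finger_force: 16.1
(array([ 0.04, -0.05, -0.01]), None)
```

```bash
python3 -m creep '[[-0.6,[0,-0.04,0],0],[-0.4,[0,-0.04,0],0],[-0.4,[0,-0.04,0],0],[-0.4,[0,-0.04,0],0],[-0.4,[0,0,-3],0],[-0.4,[0,0,-6],0],[-0.4,[0,0,-6],0],[-0.4,[0,0,-6],0]]'; python3 snap.py q1; python3 - <<'E'
from fit import *
p,im,s=load(['q1'])[0]
print([proj(p,[*q,43]).round() for q in [(579.6,137.7),(532.2,193.8),(492.3,143.3)]])
x,y=proj(p,[532.2,193.8,43]).astype(int)
print('brightness pockets',[im[int(b)-4:int(b)+5,int(a)-4:int(a)+5].mean().round() for a,b in [proj(p,[*q,43]) for q in [(579.6,137.7),(532.2,193.8),(492.3,143.3)]]])
print(go([618.5,-237.2,27.2],1.495))
E
```

```text
clock: 12.7
eef_pos: [532.9, 194.6, 128.1]
eef_rot: [3.141, -0.0, 1.495]
wrist_force: [-0.2, 0.7, -0.7]
finger_gap: 28.2
finger_force: 0.0
q1 12.7 [532.9 194.6 128.1] 0.027
[array([335., 272.]), array([280., 218.]), array([242., 273.])]
brightness pockets [np.float64(175.0), np.float64(237.0), np.float64(212.0)]
(array([-42.38,  11.87,  10.01]), np.float64(-0.006058459152650887))
```

```bash
python3 -m creep '[[-0.3,[-4,1.1,0.5],0],[-0.3,[-8.7,2.4,1],0],[-0.3,[-13.4,3.8,1],0],[-0.3,[-18.1,5.1,1],0],[-0.3,[-22.8,6.4,1],0],[-0.3,[-27.5,7.7,1],0],[-0.3,[-32.2,9,1],0],[-0.3,[-36.9,10.3,2],0],[-0.3,[-41,11.5,4.5],0],[-0.3,[-42.4,11.9,7.5],0],[-0.3,[-42.4,11.9,10],0],[-0.3,[-42.4,11.9,10],0]]'; python3 -m creep '[[-0.3,[0,0,0],0]]' >/dev/null;  python3 -c "
from h import *
print(go([618.5,-237.6,27.2]))"
```

```text
clock: 13.95
eef_pos: [618.7, -238.2, 26.5]
eef_rot: [-3.14, -0.0, 1.493]
wrist_force: [0.6, -0.2, 0.3]
finger_gap: 32.9
finger_force: 0.0
(array([-0.02, -0.  , -0.07]), None)
```

```bash
python3 -m creep '[[-0.3,[0,0,-0.05],0],[-1,[0,0,-0.05],0],[-1,[0,0,-0.05],0],[-1,[0,0,-0.05],0],[-1,[0,0,-0.05],0],[-1,[0,0,-0.05],0],[-1,[0,0,-3],0],[-1,[0,0,-6],0],[-1,[0,0,-8.3],0],[-1,[0,0,-8.3],0],[-1,[0,0,-8.3],0]]'; python3 snap.py h2; python3 - <<'E'
from fit import *
p,im,s=load(['h2'])[0]
T=rot(s['eef_rot']);x=proj(p,s['eef_pos']+T@[0,0,10]);print(x)
g=im[225:272,262:300].mean(2); m=(g>110)&(im[225:272,262:300].max(2).astype(int)-im[225:272,262:300].min(2)<40)
n,l,st,c=cv2.connectedComponentsWithStats(m.astype(np.uint8));print([(c[i]+[262,225],st[i]) for i in range(1,n) if st[i,4]>60])
print(go([492.3,143.9,110]))
E
```

```text
clock: 15.15
eef_pos: [619.0, -237.2, 110.4]
eef_rot: [-3.141, -0.0, 1.494]
wrist_force: [-0.0, -0.0, -0.6]
finger_gap: 14.7
finger_force: 15.0
h2 15.15 [ 619.  -237.2  110.4] 0.026
[281.15872558 247.74838784]
[(array([263.63909774, 250.17293233]), array([  0,  11,   6,  36, 133], dtype=int32)), (array([297.41269841, 249.72222222]), array([ 32,  11,   6,  36, 126], dtype=int32)), (array([281.64452424, 251.43626571]), array([  7,  12,  24,  35, 557], dtype=int32))]
(array([ 37.02, -15.51,   0.  ]), None)
```

```bash
python3 -m creep '[[-1,[4,-1.7,0],0],[-1,[8.6,-3.6,0],0],[-1,[13.2,-5.5,0],0],[-1,[17.8,-7.5,0],0],[-1,[22.4,-9.4,0],0],[-1,[27,-11.3,0],0],[-1,[31.6,-13.2,0],0],[-1,[35.5,-14.9,0],0],[-1,[37,-15.5,0.5],0],[-1,[37,-15.5,2.8],0],[-1,[37,-15.5,4.25],0],[-1,[37,-15.5,4.25],0]]'; python3 -m creep '[[-1,[0,0,0],0],[-1,[0,0,0],0]]' >/dev/null; python3 -c "
from h import *
print(go([492.3,143.9,67.3]))"
```

```text
clock: 16.4
eef_pos: [491.7, 143.6, 66.3]
eef_rot: [-3.138, 0.001, 1.495]
wrist_force: [-0.6, -0.5, 0.7]
finger_gap: 14.5
finger_force: 15.1
(array([ 0.06, -0.02,  0.04]), None)
```

```bash
python3 -m creep '[[-0.6,[0.05,0,0],0],[-0.4,[0.05,0,0],0],[-0.4,[0.05,0,0],0],[-0.4,[0.05,0,0],0],[-0.4,[0,0,-3],0],[-0.4,[-1,0,-6],0],[-0.4,[-5,-0,-8],0],[-0.4,[-8,0,-8],0],[-0.4,[-8,0,-8],0],[-0.4,[-8,0,-8],0]]'; python3 snap.py q2; python3 - <<'E'
from fit import *
p,im,s=load(['q2'])[0]
P=[proj(p,[*q,43]) for q in [(579.6,137.7),(532.2,193.8),(492.3,143.3)]]
print(P,'brightness',[im[int(b)-4:int(b)+5,int(a)-4:int(a)+5].mean().round() for a,b in P])
print(go([451,-182,150],0.78),red((p,im,s)),fitc((502,44.6,74),22,[(p,im,s)],False))
E
```

```text
clock: 17.6
eef_pos: [486.8, 63.5, 148.5]
eef_rot: [3.141, -0.0, 1.493]
wrist_force: [1.1, 0.0, 0.1]
finger_gap: 27.8
finger_force: 0.0
q2 17.6 [486.8  63.5 148.5] 0.027
[array([377.8307996 , 123.39749149]), array([322.20220222,  59.34691721]), array([280.10685054, 124.80762031])] brightness [np.float64(184.0), np.float64(190.0), np.float64(208.0)]
(array([-24.8 ,  -1.68,  -0.17]), np.float64(8.183335578304415)) [(array([257., 230.]), np.int32(9)), (array([342.4, 249.9]), np.int32(7))] (array([497.7,  46.5]), np.float64(-90.4))
```

All three pockets now show a bright ball, with brightness about 184 to 208 where an empty floor is dark. Now I go to the cover and take two views of it.

```bash
python3 -m creep '[[0.2,[-4,0,0],0],[0.2,[-9,-0.3,0],0],[0.2,[-14,-0.7,0],0],[0.2,[-19,-1.2,1],0],[0.2,[-23,-1.7,2],0],[0.2,[-25,-1.7,3],0],[0.2,[-25,-1.7,3],0],[0.2,[-25,-1.7,3],0],[0.2,[-25,-1.7,3],0]]' >/dev/null; python3 snap.py c1;  python3 -m creep '[[0.2,[-3,-2,0],0],[0.2,[-5,-3,0],0],[0.2,[-5,-3,0],0],[0.2,[-5,-3,0],0],[0.2,[-5,-3,0],0]]' >/dev/null; python3 snap.py c2; python3 - <<'E'
from fit import *
V=load(['c1','c2']);o=[]
for p,im,s in V:
    u,r=proj(p,[451,-182,38]).astype(int);print(u,r)
    o.append(cv2.resize(im[r-55:r+55,u-55:u+55],None,fx=3.5,fy=3.5,interpolation=cv2.INTER_CUBIC))
cv2.imwrite('pics/c12.png',np.hstack(o)[:,:,::-1])
E
```

```text
c1 18.55 [ 451.3 -183.   118.8] 0.004
c2 19.1 [ 417.6 -230.9  118.6] 0.005
280 217
316 159
```

View pics/c12.png

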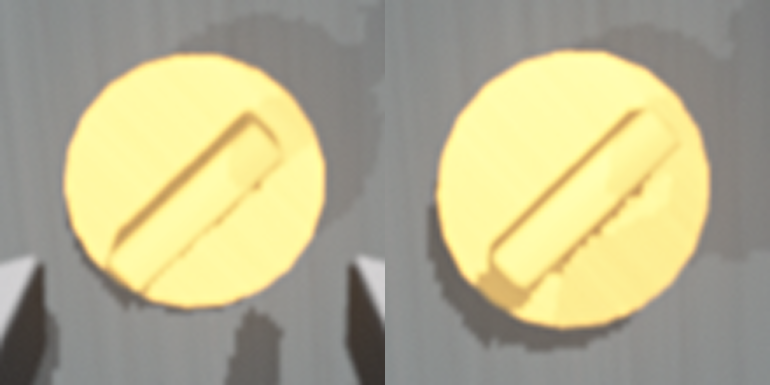

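The crops show the cover disc with the bar running lower-left to upper-right. In c2 its top corners are at crop (640,110), (680,145), (528,290) and (494,255). In c1 they are at about (256,122), (282,153), (148,292) and (114,260).

```bash
python3 - <<'E'
from fit import *
V=load(['c1','c2'])
W=[]
for (p,im,s) in V:
    g=255-(im[:,:,0].astype(int)-im[:,:,2]); W.append((p,np.repeat(g[:,:,None],3,2),s))
print(fitc((451,-182,26),34,W),fitc((451,-182,26),34,W,False),[fitc((451,-182,26),34,[w],False)[0] for w in W])
C=[[(256,122),(282,153),(148,292),(114,260)],[(640-385,110),(680-385,145),(528-385,290),(494-385,255)]]
O=[(280-55,217-55),(316-55,159-55)]
U=[[np.array(c)/3.5-.36+o for c in cs] for cs,o in zip(C,O)]
for (p,im,s),u in zip(V,U):
    q=np.array([at(p,x,50) for x in u])[:,:2]; print(q.mean(0).round(1),[np.degrees(np.arctan2(*(d)[::-1])).round(1) for d in (q[1]-q[2],q[0]-q[3])],[np.linalg.norm(q[i]-q[i-1]).round(1) for i in range(4)])
print([tri([(V[0][0],a),(V[1][0],b)]).round(1) for a,b in zip(*U)])
E
```

```text
(array([ 450.3, -181.7,   29.8]), np.float64(-140.8)) (array([ 450.9, -181.9]), np.float64(-131.7)) [array([ 450.7, -181.8]), array([ 450.2, -182.8])]
[ 451.8 -182.1] [np.float64(43.1), np.float64(40.8)] [np.float64(48.2), np.float64(9.7), np.float64(47.4), np.float64(11.6)]
[ 450.5 -182.6] [np.float64(40.1), np.float64(40.8)] [np.float64(45.7), np.float64(12.0), np.float64(47.0), np.float64(11.4)]
[array([ 466.5, -164. ,   38.8]), array([ 473.2, -171.6,   45. ]), array([ 437.2, -202.6,   48.8]), array([ 429.7, -193.7,   48.9])]
```

```bash
python3 - <<'E'
from h import *
print(go([450.6,-182,80],0.716),go([450.6,-182,42.5],0.716))
E
```

```text
(array([5.13, 2.92, 3.86]), np.float64(8.935455723812709)) (array([5.13, 2.92, 7.61]), np.float64(8.935455723812709))
```

```bash
python3 -m creep '[[-0.2,[2.5,1.5,1],1.6],[-0.2,[5.1,2.9,2],3.2],[-0.2,[5.1,2.9,2.5],4.8],[-0.2,[5.1,2.9,3],6.4],[-0.2,[5.1,2.9,3],8],[-0.2,[5.1,2.9,3],8.95],[-0.2,[5.1,2.9,5],8.95],[-0.2,[5.1,2.9,7],8.95],[-0.2,[5.1,2.9,7.6],8.95],[-0.2,[5.1,2.9,7.6],8.95],[-0.2,[5.1,2.9,7.6],8.95]]'; python3 snap.py cg; python3 - <<'E'
from h import *
print(go([450.6,-182,42.5],0.716))
E
```

```text
clock: 20.25
eef_pos: [450.3, -183.1, 43.2]
eef_rot: [3.141, -0.0, 0.714]
wrist_force: [0.0, -0.3, -0.0]
finger_gap: 37.5
finger_force: 0.0
cg 20.25 [ 450.3 -183.1   43.2] 0.009
(array([ 0.1 , -0.08,  0.08]), np.float64(-0.026255041349280372))
```

```bash
python3 -m creep '[[-0.2,[0.1,-0.08,0.07],0],[-0.2,[0.1,-0.08,0.07],0],[-1,[0.1,-0.08,0.07],0],[-1,[0.1,-0.08,0.07],0],[-1,[0.1,-0.08,0.07],0],[-1,[0.1,-0.08,0.07],0],[-1,[0.1,-0.08,0.07],0]]' 45;  python3 -m creep '[[-1,[0,0,-2],0],[-1,[0,0,-5],0],[-1,[0,0,-9],0],[-1,[0,0,-9],0],[-1,[0,0,-9],0],[-1,[0,0,-9],0]]'; python3 snap.py ch; python3 - <<'E'
from fit import *
p,im,s=load(['ch'])[0]
cv2.imwrite('pics/ch.png',cv2.resize(im[130:330,140:420],None,fx=2.8,fy=2.8)[:,:,::-1])
T=rot(s['eef_rot']);
# flange top plane is 16.5 below TCP (TCP 42.5 vs 26)
f=lambda x,y,z:proj(p,s['eef_pos']+T@[x,y,z])
print('flange centre',f(0,0,16.5),'front edge',f(34,0,16.5),'sides',f(0,34,16.5),f(0,-34,16.5))
h=cv2.cvtColor(im,cv2.COLOR_RGB2HSV); m=((h[:,:,0]>12)&(h[:,:,0]<32)&(h[:,:,1]>80))
for r in range(150,300,6):
    q=np.where(m[r,130:430])[0]
    if len(q): print(r,q.min()+130,q.max()+130,len(q))
E
```

```text
clock: 21.0
eef_pos: [450.0, -182.0, 41.7]
eef_rot: [-3.141, 0.0, 0.713]
wrist_force: [-0.3, 0.0, -0.4]
finger_gap: 11.2
finger_force: 45.0
clock: 21.6
eef_pos: [449.4, -181.6, 130.4]
eef_rot: [-3.14, 0.001, 0.713]
wrist_force: [0.4, 0.7, -3.3]
finger_gap: 11.7
finger_force: 45.0
ch 21.6 [ 449.4 -181.6  130.4] 0.01
flange centre [278.91445183 244.64795088] front edge [278.82124642 194.41600109] sides [329.96138075 244.61557788] [227.85390042 244.68033253]
198 260 301 42
204 249 311 63
210 243 318 76
216 238 323 86
222 235 326 92
228 232 329 98
234 231 331 101
240 229 332 68
246 230 331 62
252 230 331 59
258 232 329 52
264 235 326 44
270 238 323 36
276 269 294 25
282 269 292 24
288 253 308 28
294 251 310 34
```

View pics/ch.png

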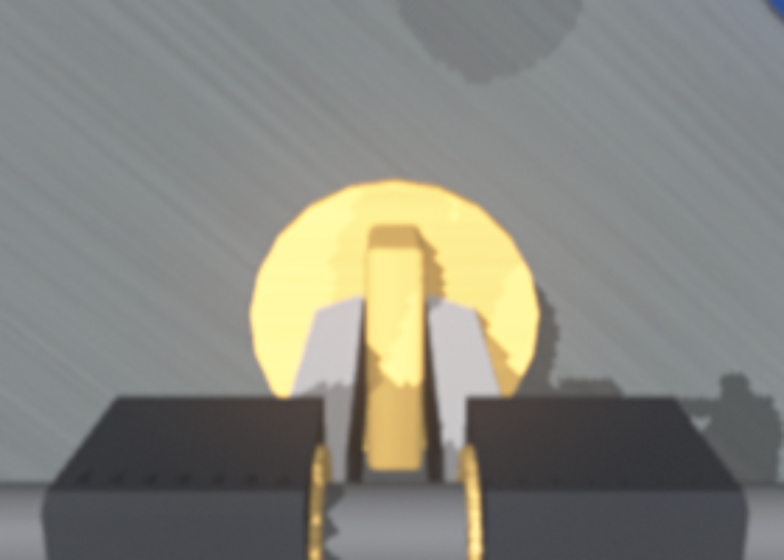

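The picture shows the cover held with its flange centred at about (280,244) in the full image and its front edge at row 194, matching the model to about 1 mm. Now I'll average the camera-to-tool transform to refine that offset and work out the transit.

```bash
cat > off.py <<'E'
from fit import *
names=['v1','v2','v3','t1','t2','c1','c2','h1','h2','ch','q1','q2','g0','h0','cg']
Tr=[];Rr=[]
for p,im,s in load(names):
    T=rot(s['eef_rot']);Tr.append(T.T@(p['origin']-s['eef_pos']));Rr.append(R.from_matrix(T.T@rot(p['attitude'])))
off=np.median(Tr,0);rr=R.concatenate(Rr).mean().as_euler('xyz')
def toolcam(p): return dict(p,origin=off,attitude=rr)   # camera in tool frame
E
python3 - <<'E'
from off import *
print(off,np.std(Tr,0).round(2))
p,im,s=load(['ch'])[0];tp=toolcam(p)
h=cv2.cvtColor(im,cv2.COLOR_RGB2HSV); m=((h[:,:,0]>12)&(h[:,:,0]<32)&(h[:,:,1]>80))
E=[]
for r in range(200,268,2):
    q=np.where(m[r,130:430])[0]+130; E+= [at(tp,(q.min()-.5,r),16.2),at(tp,(q.max()+.5,r),16.2)]
E=np.array(E)[:,:2]
from scipy.optimize import least_squares
print(least_squares(lambda x:np.hypot(E[:,0]-x[0],E[:,1]-x[1])-x[2],[0,0,34]).x)
for n in ['h0','h1','h2']:
    pb=toolcam(load([n])[0][0]); print(n,proj(pb,[0,0,9.7]))
# rim via tool-fixed camera, world = eef pose
V=[(dict(p,origin=s['eef_pos']+rot(s['eef_rot'])@off,attitude=R.from_matrix(rot(s['eef_rot'])@rot(rr)).as_euler('xyz')),im,s) for p,im,s in load(['v1','v2','v3'])]
print(fitc((502,44.6,74),22,V,False)); 
A=[[at(v[0],red(v)[i][0],74) for v in V] for i in (0,1)];print(np.round(A,1)); a,b=np.mean(A,1);print((a+b)/2,np.degrees(np.arctan2(*(b-a)[[1,0]])))
print(go([502,44.6,140],2.826))
E
```

```text
[  68.59987887   -0.5014747  -165.81049039] [0.06 0.5  0.02]
[-0.28426372 -0.42327765 34.22048283]
h0 [281.17000806 247.95150704]
h1 [281.17000806 247.95150704]
h2 [281.17000806 247.95150704]
(array([501.7,  44.6]), np.float64(-141.2))
[[[465.2  56.2  74. ]
  [465.5  56.5  74. ]
  [465.1  56.5  74. ]]

 [[538.5  32.5  74. ]
  [539.   32.4  74. ]
  [538.6  32.5  74. ]]]
[501.99358166  44.42298493  74.        ] -18.028102570881728
(array([ 18.78, -13.67,  -0.96]), np.float64(-24.208160379642194))
```

```bash
python3 -m creep '[[-1,[1,-1,-1],-1.6],[-1,[3,-2,-1.5],-3.2],[-1,[5.5,-3.5,-1.5],-4.8],[-1,[8,-5,-1.5],-6.4],[-1,[10.5,-7,-1.5],-8],[-1,[13,-9,-1.5],-9.6],[-1,[15,-10.5,-1.5],-11.2],[-1,[16.5,-12,-1.5],-12.8],[-1,[18,-13,-1.5],-14.4],[-1,[18.8,-13.7,-1.5],-16],[-1,[18.8,-13.7,-1.5],-17.6],[-1,[18.8,-13.7,-1.5],-19.2]]'; python3 -m creep '[[-1,[0,0,0],-1.6],[-1,[0,0,0],-3.2],[-1,[0,0,0],-4.8],[-1,[0,0,0],-5],[-1,[0,0,0],-5],[-1,[0,0,0],-5],[-1,[0,0,0],-5]]'; python3 -c "
from h import *
for i in range(3): print(go([501.7,44.8,115],2.826)); manip.camera('top')"
```

```text
clock: 22.85
eef_pos: [502.0, 45.0, 145.3]
eef_rot: [-3.14, -0.002, 2.395]
wrist_force: [-0.8, -0.7, -2.8]
finger_gap: 11.8
finger_force: 45.0
clock: 23.55
eef_pos: [502.5, 44.7, 146.6]
eef_rot: [-3.141, -0.0, 2.823]
wrist_force: [0.3, -0.1, -2.0]
finger_gap: 11.6
finger_force: 45.0
(array([ 0.08, -0.01,  3.16]), np.float64(-0.0319430841378565))
(array([ 0.08, -0.01,  3.16]), np.float64(-0.026573245706613624))
(array([ 0.08, -0.01,  3.17]), np.float64(-0.022321675235384305))
```

```bash
python3 -m creep '[[-1,[0.08,0,1.2],0],[-1,[0.08,0,2.2],0],[-1,[0.08,0,2.8],0],[-1,[0.08,0,3.2],0],[-1,[0.08,0,3.4],0],[-1,[0.08,0,3.4],0],[-1,[0.08,0,3.4],0]]'; python3 -m creep '[[-1,[0,0,0.2],0],[-1,[0,0,0.4],0],[-1,[0,0,0.5],0],[-1,[0,0,0.5],0],[-1,[0,0,0.5],0]]'; python3 -c "
from h import *
for i in range(2): s=manip.read_state();print(s['eef_pos'],s['wrist_force'],s['moment'],go([501.7,44.8,105.7],2.826)); manip.camera('top')"
```

```text
clock: 24.4
eef_pos: [501.9, 44.9, 113.0]
eef_rot: [3.141, 0.0, 2.825]
wrist_force: [-0.5, -0.3, -3.1]
finger_gap: 11.8
finger_force: 45.0
clock: 24.9
eef_pos: [502.4, 45.1, 108.0]
eef_rot: [3.141, 0.002, 2.825]
wrist_force: [5.0, 2.0, -2.9]
finger_gap: 11.9
finger_force: 45.0
[502.38927408  45.11904297 108.00039231] [ 4.97441722  2.04845788 -2.92193043] [ 0.6176393  -1.02216871  0.02148809] (array([ 0.06, -0.05,  0.23]), np.float64(-0.008774651972472128))
[502.36305768  45.11724505 107.97693352] [ 5.25454808  2.24240294 -2.07293448] [ 0.58751975 -1.09449302  0.00433313] (array([ 0.05, -0.05,  0.23]), np.float64(-0.009201395689729507))
```

Light side contact, with the force on the tool toward +x/+y. I comply by about 0.6 mm and check again.

```bash
python3 -m creep '[[-1,[-0.06,0.05,0],0],[-1,[-0.06,0.05,0],0],[-1,[-0.06,0.05,0],0]]' | grep -E 'eef_pos|wrist'; python3 -m creep '[[-1,[-0.03,0.02,0.1],0],[-1,[-0.03,0.02,0.2],0],[-1,[-0.03,0.02,0.2],0],[-1,[-0.03,0.02,0.2],0]]'| grep -E 'eef_pos|wrist'
```

```text
eef_pos: [502.6, 45.2, 107.8]
wrist_force: [3.0, 1.2, -1.2]
eef_pos: [502.8, 45.3, 105.8]
wrist_force: [1.7, 0.6, 0.3]
```

```bash
python3 -m creep '[[-1,[-0.04,0.02,0.2],0],[-1,[-0.04,0.02,0.4],0],[-1,[-0.04,0.02,0.6],0],[-1,[-0.04,0.02,0.8],0],[-1,[-0.04,0.02,0.9],0],[-1,[-0.04,0.02,0.9],0],[-1,[-0.04,0.02,0.9],0]]'| grep -vE 'rot'; python3 -m creep '[[-1,[0,0,0.1],0],[-1,[0,0,0.1],0],[-1,[0,0,0.1],0]]'| grep -vE 'rot'
```

```text
clock: 26.4
eef_pos: [503.3, 45.3, 96.9]
wrist_force: [-2.4, -0.6, 6.7]
finger_gap: 11.8
finger_force: 45.0
clock: 26.7
eef_pos: [503.4, 45.3, 96.0]
wrist_force: [-2.2, 0.6, 7.5]
finger_gap: 11.7
finger_force: 45.0
```

```bash
python3 -m creep '[[-1,[0.02,0,0.05],0],[-1,[0.02,0,0.1],0],[-1,[0.02,0,0.1],0],[-1,[0.02,0,0.1],0]]'| grep -vE 'rot'; python3 -m creep '[[-1,[0,0,0.05],0],[-1,[0,0,0.05],0],[-1,[0,0,0.05],0]]'| grep -vE 'rot'
```

```text
clock: 27.1
eef_pos: [503.4, 45.3, 95.7]
wrist_force: [-6.5, -0.9, 14.6]
finger_gap: 11.5
finger_force: 45.0
clock: 27.4
eef_pos: [503.4, 45.3, 95.7]
wrist_force: [-8.3, -1.3, 23.0]
finger_gap: 11.9
finger_force: 45.0
```

Flush contact at TCP z 95.7. I ease the side load and turn clockwise, about 85° first.

```bash
python3 -m creep '[[-1,[0.05,0,-0.05],0],[-1,[0.06,0,-0.05],0],[-1,[0.06,0,-0.05],1],[-1,[0.06,0,-0.05],2],[-1,[0.06,0,-0.05],3],[-1,[0.06,0,-0.05],4],[-1,[0.06,0,-0.05],5],[-1,[0.06,0,-0.05],6],[-1,[0.06,0,-0.05],6],[-1,[0.06,0,-0.05],6]]'; python3 -c "
from h import *
print(manip.read_state()['moment'])"
```

```text
clock: 28.4
eef_pos: [503.3, 45.6, 95.7]
eef_rot: [3.14, 0.001, 2.301]
wrist_force: [-2.1, -1.2, 12.1]
finger_gap: 11.8
finger_force: 45.0
[-0.01076249  0.27219109 -0.13618373]
```

```bash
python3 -m creep '[[-1,[0,0,0],1.2],[-1,[0,0,0],2.4],[-1,[0,0,0],3.6],[-1,[0,0,0],4.8],[-1,[0,0,0],6],[-1,[0,0,0],7.2],[-1,[0,0,0],8.4],[-1,[0,0,0],9.6],[-1,[0,0,0],10.6],[-1,[0,0,0],11],[-1,[0,0,0],11],[-1,[0,0,0],11]]'; python3 -c "
from h import *
print(manip.read_state()['moment'])"
```

```text
clock: 29.6
eef_pos: [502.9, 45.6, 95.7]
eef_rot: [3.14, -0.0, 1.342]
wrist_force: [-4.4, -0.9, 14.9]
finger_gap: 11.9
finger_force: 45.0
[-0.06451728  0.8399666   0.03005574]
```

```bash
M='import sys;from h import *;s=manip.read_state();print(s["eef_pos"].round(1),s["eef_rot"][2].round(3),s["wrist_force"].round(1),s["moment"].round(2))'
python3 -m creep '[[-1,[0,-0.03,0],0.5],[-1,[0,-0.03,0],1],[-1,[0,-0.03,0],1],[-1,[0,-0.03,0],1]]'>/dev/null; python3 -c "$M"; python3 -m creep '[[-1,[0,0,0],0.4],[-1,[0,0,0],0.4],[-1,[0,0,0],0.4]]'>/dev/null; python3 -c "$M"; python3 -m creep '[[-1,[0,0,0],0.4],[-1,[0,0,0],0.4],[-1,[0,0,0],0.4]]'>/dev/null; python3 -c "$M"
```

```text
[502.7  45.7  95.7] 1.255 [-5.2  0.5 14.5] [0.03 0.86 0.09]
[502.5  45.8  95.7] 1.22 [-5.6  2.4 15.9] [0.2  1.06 0.52]
[502.5  45.9  95.7] 1.186 [-6.   2.  15.3] [0.21 1.17 0.74]
```

The stop is reached at about 91° (yaw moment climbing at yaw ~1.23). I back off the excess turn, press a little more firmly and check.

```bash
M='import sys;from h import *;s=manip.read_state();print(s["clock"],s["eef_pos"].round(1),s["eef_rot"].round(3),s["wrist_force"].round(1),s["moment"].round(2),s["finger_gap"])'
python3 -m creep '[[-1,[0,-0.02,0.03],-0.3],[-1,[0,-0.03,0.06],-0.3],[-1,[0,-0.03,0.06],-0.3],[-1,[0,-0.03,0.06],-0.3],[-1,[0,-0.03,0.06],-0.3]]'>/dev/null; python3 -c "$M"; python3 snap.py fin; python3 - <<'E'
from off import *
p,im,s=load(['fin'])[0];q,jm,_=load(['ch'])[0]
f=lambda a:cv2.Canny(a[195:240,225:335],40,100)
a=im[200:236,255:307].mean(2);b=jm[200:236,255:307].mean(2)
print(cv2.phaseCorrelate(b.astype(np.float32),a.astype(np.float32),cv2.createHanningWindow((52,36),cv2.CV_32F)))
h=cv2.cvtColor(im,cv2.COLOR_RGB2HSV); m=((h[:,:,0]>12)&(h[:,:,0]<32)&(h[:,:,1]>80))
for r in (204,216,228,240,252): 
    x=np.where(m[r,200:360])[0]+200; print(r,x.min(),x.max())
for g in (im,jm):
    for r in (212,218,224): print(r,g[r,262:300].mean(1).astype(int).tolist())
E
```

```text
31.1 [502.5  45.9  95.7] [ 3.14  -0.     1.212] [-7.9  0.8 22.9] [0.06 1.49 0.55] 11.943980749587409
fin 31.1 [502.5  45.9  95.7] 0.001
((-1.3396711156837746, 0.2769129819242089), 0.6167956497443556)
204 250 310
216 239 322
228 233 328
240 231 331
252 232 329
212 [192, 192, 192, 192, 191, 192, 192, 190, 180, 157, 137, 136, 137, 137, 138, 138, 139, 139, 139, 140, 139, 138, 139, 139, 137, 134, 133, 154, 181, 192, 192, 191, 191, 191, 191, 190, 192, 191]
218 [189, 189, 190, 190, 191, 192, 193, 184, 155, 140, 148, 156, 158, 157, 156, 157, 158, 156, 157, 156, 156, 153, 143, 137, 137, 138, 137, 141, 164, 183, 190, 190, 189, 188, 189, 188, 188, 188]
224 [203, 202, 201, 197, 192, 187, 182, 170, 165, 173, 185, 189, 191, 191, 193, 192, 188, 182, 185, 189, 189, 189, 189, 189, 189, 185, 178, 164, 157, 176, 187, 187, 187, 186, 186, 187, 187, 187]
212 [217, 215, 214, 214, 214, 214, 215, 215, 212, 201, 179, 167, 162, 161, 161, 162, 163, 161, 163, 162, 162, 162, 161, 162, 161, 156, 151, 166, 198, 212, 214, 214, 214, 214, 214, 213, 213, 213]
218 [213, 213, 213, 213, 213, 213, 213, 212, 205, 185, 177, 183, 187, 187, 185, 186, 185, 185, 184, 183, 182, 182, 182, 182, 182, 180, 175, 161, 144, 138, 142, 151, 171, 195, 208, 212, 213, 213]
224 [212, 212, 212, 212, 212, 212, 212, 207, 198, 201, 209, 212, 214, 215, 216, 216, 216, 215, 215, 214, 213, 213, 213, 212, 213, 212, 209, 202, 183, 155, 143, 143, 143, 150, 169, 192, 206, 211]
```

```bash
python3 - <<'E'
from off import *
p,im,s=load(['fin'])[0]
P=[proj(p,[*q,43]) for q in [(579.6,137.7),(532.2,193.8),(492.3,143.3)]]
print(np.round(P),[im[int(b)-3:int(b)+4,int(a)-3:int(a)+4].mean().round() for a,b in P])
print(manip.sign_off())
E
```

```text
[[338.  72.]
 [244.  13.]
 [219. 110.]] [np.float64(179.0), np.float64(173.0), np.float64(217.0)]
the job is handed in; nothing more can be done
None
```

The job is handed in at about 31 s: a ball sits in each of the three pockets, and the gripper is still holding the brass cover flush on the rim, turned clockwise about 91° to its stop. The spray can, grease jar and spanner were not touched.

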